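Hang the second slotted weight on the quark press

TASK

Hang the slotted weight with the orange grip on the press's weight hanger: bring its slot in sideways around the rod, below the red cap, and let it down flat and centred on the brass disc that is already there, with its slot pointing the opposite way to the brass disc's slot so that neither can slide off. Then let go; leave the brass disc on the hanger and the weight with the green grip where it lies.

Things in the scene. Friction and masses are not known exactly. Their poses are not given: they have to be found in the camera images.
- press: Fixed press pot on the counter: white saucer (156 mm across), steel pot, and in it the weight hanger: a white round plate 108 mm across whose top is 50 mm above the counter, an upright steel rod 8 mm in diameter in its middle, and on the rod a red round cap 28 mm across from 104 to 116 mm above the counter. Origin: on the counter, on the rod's axis; z up.
- base_disc: Brass slotted disc lying loose on the hanger's white plate: 100 mm across, 12 mm thick, so its top is 62 mm above the counter; the free rod between its top and the cap is 42 mm. A slot 24 mm wide runs from 8 mm behind the disc's centre straight out through the rim. Origin: centre of its underside; its x axis points along the slot, out of the slot's mouth; z up. The slot's mouth points roughly to the robot (within 45 degrees).
- orange_disc: The weight to hang, lying on the counter: dark steel slotted disc of the same shape as the brass one (100 mm across, 12 mm thick, slot 24 mm wide from 8 mm behind the centre out through the rim), about 0.25 to 0.5 kg, with an orange upright grip plate on its top. Origin: centre of its underside; x axis along the slot, out of its mouth; z up. The slot's mouth points roughly away from the robot (within 45 degrees) at the start. It is to be lifted by the grip.
- orange_grip (a point): Middle of the orange grip plate of the weight to hang, 34 mm behind the disc's centre (on the side away from the slot's mouth) and 42 mm above its underside. The plate is 12 mm thick across the slot's direction (disc y), 20 mm long along it (disc x) and stands from 12 to 62 mm above the underside. Axes as orange_disc.
- green_disc: Bystander: the same weight with a green grip. Leave it where it lies. Origin: centre of its underside; x axis out of the slot's mouth.

How it is judged (in metres and radians):
At the end, for the whole second after the job is handed in: Orange weight released, at rest, flat (6 deg) on the brass disc, centre within 15 mm of the rod's axis, slot opposite to the brass slot within 34 deg; brass disc still flat on the hanger's plate within 15 mm of the rod; green weight within 30 mm of its start (horizontal distance between each of orange_disc, base_disc and press below 0.015 m and height (world z) of orange_disc between 0.058 and 0.067 m and angle between each of orange_disc, base_disc's own z axis and vertical below 0.1 rad and angle between the x axis of orange_disc and the x axis of base_disc, either way round below 0.6 rad and x of orange_grip in the frame of base_disc above 0.01 m and height (world z) of base_disc below 0.055 m and linear speed of orange_disc below 0.02 m/s and distance of green_disc from where it was at the start of the episode below 0.03 m); the robot touches nothing.
It fails at once if the green-gripped weight is moved more than 30 mm (distance of green_disc from where it was at the start of the episode above 0.03 m).
It also fails if it takes over 48 s, if anything falls off the work surface, if the arm or the gripper's body presses on something with over 40 N, if the wrist force passes 120 N, or if a joint passes its speed limit or range.

ROBOT

A 6-joint arm with a two-finger parallel gripper is mounted at the origin on the work surface. World frame = base frame: x ahead of the robot, y to its left, z up, the work surface at z = 0. Lengths are in mm, angles in rad, forces in N, time in s.
With the tool pointing down it reaches from about 350 to 775 mm from the base axis. Payload 7.3 kg.
Tool frame: the origin (TCP) lies at the very end of the fingers, on their centre line; the grasp point (between the pads) lies 19 mm behind it; z points along the fingers, y is the line along which they close (so a half turn about z gives the same grasp; the last joint's range is limited). The gripper opens to 92 mm and grips with 3 to 60 N. Pads are 19 mm wide; open, the fingers measure 130 mm over their backs; the gripper's body (75 mm by 190 mm) begins 47 mm behind the grasp point.
Start: joints at [1.176, 0.342, 1.524, -0, 1.275, -0.146], TCP at [129.26, 508.858, 226.741] pointing down, gripper open.
Joint ranges: [-2.53, 2.53], [-0.77, 2.02], [0.04, 2.7], [-1, 4.14], [0.28, 2.66], [-3.11, 3.11]. Speed limits (rad/s): [2.57, 2.57, 3.14, 3.14, 3.14, 3.14].

INTERFACE

Orientations are given as [roll, pitch, yaw] about the fixed x, y, z axes, in that order (R = Rz(yaw) Ry(pitch) Rx(roll)).
In Python, from plant import bot gives the robot as it stands.
- The arm moves only by the tool jog_arm, never from a script. Its argument "targets" is a list of rows, each an object with "xyz": the shift along the tool's x, y, z as a fraction of full scale, a list of three; "spin": the turn about the tool's z as a fraction of full scale. In form: [{"xyz": [x, y, z], "spin": spin}, ...]. A call has exactly 10 rows; each row shifts and turns the commanded pose from where the row before left it, along the tool's axes as they then stand; what a row does not reach is not made up. Full scale, the value 1, is 80 mm for a shift and 0.1 rad for a turn. A row lasts 1/8 s, in which the tool goes at most 62.5 mm and 10.7 degrees, less where a joint would pass 70% of its speed; a pose out of reach is approached as far as the arm can. A call with a number of a shift or a turn outside -1 to 1 is refused whole. A call with a gripper value outside its range is refused whole. "gripper" is the opening in per cent of the stroke, from 0 (shut) to 100 (fully open), set as the call begins (left out, the last holds). The fingers move at their own pace and stop on an object; the grip force is fixed at half the most. Time passes only in rows, so rows that do not move let the fingers close, or fill a call up. It gives the time, the measured TCP pose, the force, the opening and the grip force at its end, in the units of the state.
- bot.get_obs(): the state, without advancing time (a new reading comes with each control period).
- bot.capture(name): name is "scene" or "top" or "wrist"; returns the picture (480x640x3 uint8, blue, green, red); there is no depth.
- bot.get_calibration(name): a dict with "vfov" (degrees; the focal length in pixels is half the picture's height over the tangent of half this angle, whatever the lens; pixels are square), "cx", "cy" (the principal point, pixels), "eye" and "rotation" of the camera in the world. Camera axes: x right, y down, z forward; pixel columns grow to the right and rows downward; lengths in mm; the calibration is good to about 2 mm. A picture is of the moment at which its call begins: read the wrist's pose just before it. get_calibration takes no time and is no camera call; for the wrist camera it gives the pose at the moment of the call.
- bot.close_job(): hands the job in; it is judged then, once.
The state is a dict: "time": time; "joint_positions": joint angles; "dq": joint speeds; "tau": joint torques, N m; "tool_pos": TCP position; "tcp_rot": TCP orientation; "contact_force": force on the tool from outside, world axes, zero at the start; "moment": the same for the moment, N m; "grip_width": finger opening in mm; "finger_force": force on a finger pad.
Only numpy, scipy, OpenCV 4.12 (cv2) and the standard library are available. Lean on these libraries where they do the work, as an engineer would, in place of code of your own. Each camera call takes 0.05 s, during which the arm holds its last target. There are 200 camera calls.

## Working session

There is one attempt and no reset: what is moved stays moved. The work goes in short steps, Python scripts to look and compute and a tool call to move; the robot and the scene stay as the last step left them, time stands still between calls to the robot, and variables do not carry over. Pictures are saved under pics/ and viewed, at most 10 in all, crops included, and the job is handed in when it is done.

Besides the shell and the picture viewer there is one more tool, called after ">>>" by a JSON object that holds its "fn" and its "kwargs", one argument or row to a line. jog_arm: Moves the arm, as the interface text tells. Shift numbers are shares of 80 mm and turn numbers shares of 0.1 rad, none past 1 either way. Its arguments: {"type":"object","properties":{"targets":{"type":"array","items":{"type":"object","properties":{"xyz":{"type":"array","items":{"type":"number"}},"spin":{"type":"number"}}}},"gripper":{"type":"number"}},"required":["targets"]}

```bash
mkdir -p pics; ls; python3 - <<'E'
from plant import bot
import cv2
for n in ("scene","top"):
    im=bot.capture(n); cv2.imwrite(f"pics/{n}0.png",im); print(n,bot.get_calibration(n))
o=bot.get_obs(); print(o["time"],o["tool_pos"],o["tcp_rot"],o["grip_width"])
E
```

```text
pics
scene {'vfov': 46.84500177210856, 'cx': 323.55988890462766, 'cy': 247.36850994017584, 'eye': array([ 791.09154199, -497.53224103, 1009.08147943]), 'rotation': array([-2.5967281 , -0.00480443,  0.49389049])}
top {'vfov': 57.273483559321505, 'cx': 319.95185766997866, 'cy': 245.52788556599447, 'eye': array([333.45485641, -13.67252425, 966.37635383]), 'rotation': array([-2.92696916, -0.00564333, -1.39159643])}
0.1 [129.12468647 508.52212915 226.11848379] [-3.14027818e+00 -1.87941227e-04  2.89276757e+00] 91.98981483914625
```

View pics/scene0.png

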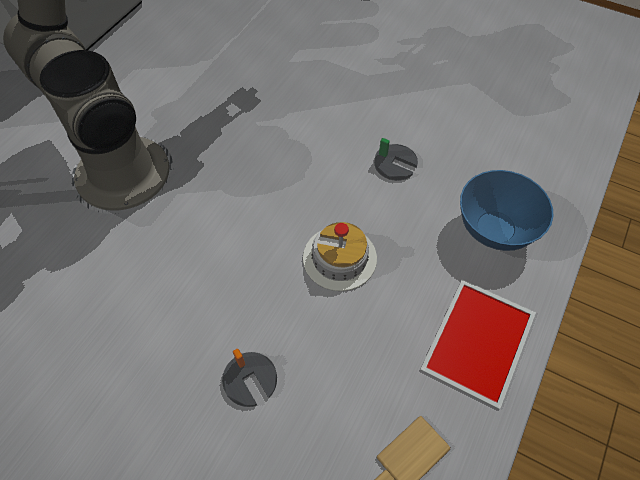

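View pics/top0.png

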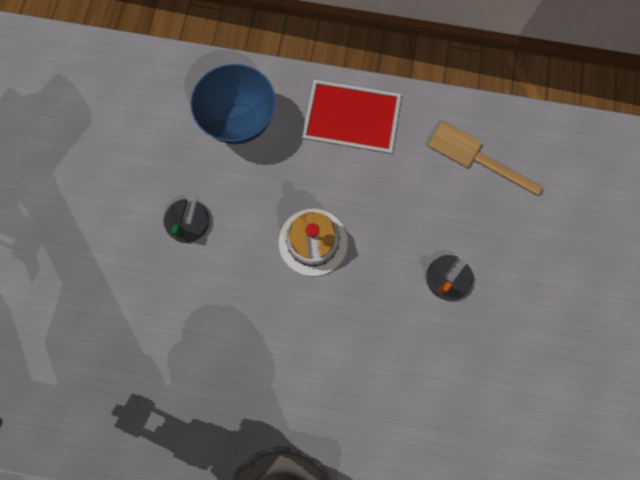

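The scene view shows the orange weight at about (249,380), the press cap at (341,229) and the green weight at (396,162). In the top view they are at (450,278), (312,230) and (187,220). The brass slot's mouth points toward the robot. Next I'll localise these from both views.

```bash
cat > h.py <<'E'
import numpy as np, cv2
from scipy.spatial.transform import Rotation as Ro
def ray(c,p):
    f=240/np.tan(np.radians(c["vfov"])/2)
    d=Ro.from_euler("xyz",c["rotation"]).as_matrix()@np.array([(p[0]-c["cx"])/f,(p[1]-c["cy"])/f,1])
    return np.array(c["eye"]),d
def onz(c,p,z):
    e,d=ray(c,p); return (e+d*(z-e[2])/d[2])[:2]
def blobs(im,roi,fn):
    x0,y0,x1,y1=roi; m=fn(cv2.cvtColor(im,cv2.COLOR_BGR2HSV)[y0:y1,x0:x1].astype(int)).astype(np.uint8)
    n,l,s,c=cv2.connectedComponentsWithStats(m); k=1+np.argmax(s[1:,4])
    return (l==k).astype(np.uint8),c[k]+[x0,y0],s[k,4]
def warp(im,c,ctr,z,half=80,s=4):
    """rectified top-down patch of plane z: col=(x-x0)*s along world x, row along -y"""
    n=2*half*s; g=np.array([[0,0],[n,0],[n,n],[0,n]],np.float32)
    f=240/np.tan(np.radians(c["vfov"])/2); R=Ro.from_euler("xyz",c["rotation"]).as_matrix()
    P=[]
    for u,v in g:
        q=R.T@(np.array([ctr[0]-half+u/s,ctr[1]+half-v/s,z])-c["eye"]); P.append([c["cx"]+f*q[0]/q[2],c["cy"]+f*q[1]/q[2]])
    return cv2.warpPerspective(im,cv2.getPerspectiveTransform(np.array(P,np.float32),g),(n,n))
E
python3 - <<'E'
from plant import bot
from h import *
org=lambda h:(h[...,0]>5)&(h[...,0]<18)&(h[...,1]>180)&(h[...,2]>80)
red=lambda h:((h[...,0]<5)|(h[...,0]>174))&(h[...,1]>150)&(h[...,2]>80)
roi={"scene":[(200,330,300,420),(300,200,380,300)],"top":[(415,245,490,310),(270,200,350,280)]}
out=[]
for n in ("scene","top"):
    im=cv2.imread(f"pics/{n}0.png"); c=bot.get_calibration(n)
    _,po,a=blobs(im,roi[n][0],org); _,pr,b=blobs(im,roi[n][1],red)
    print(n,"orange",po,a,onz(c,po,40),"cap",pr,b,onz(c,pr,113))
    for nm,g,z in (("o",(450,278),12),("b",(312,236),62)):
        if n=="scene": g=dict(o=(249,380),b=(341,245))[nm]
        ctr=onz(c,g,z); print(nm,ctr); out.append(cv2.resize(warp(im,c,np.round(ctr),z),(400,300)if 0 else (300,300)))
cv2.imwrite("pics/rect.png",np.vstack([np.hstack(out[:2]),np.hstack(out[2:])]))
E
```

```text
scene orange [237.06779661 353.50847458] 59 [ 485.26511434 -253.78453016] cap [340.91044776 228.67910448] 134 [546.87908996  35.82384054]
o [ 523.48198327 -279.24936396]
b [551.09389752  31.57631855]
top orange [444.73417722 287.07594937] 79 [ 491.91169061 -258.75896193] cap [312.09836066 229.7295082 ] 122 [546.39859278  35.99100557]
o [ 518.60575391 -275.16987393]
b [545.63009262  36.67313125]
```

View pics/rect.png

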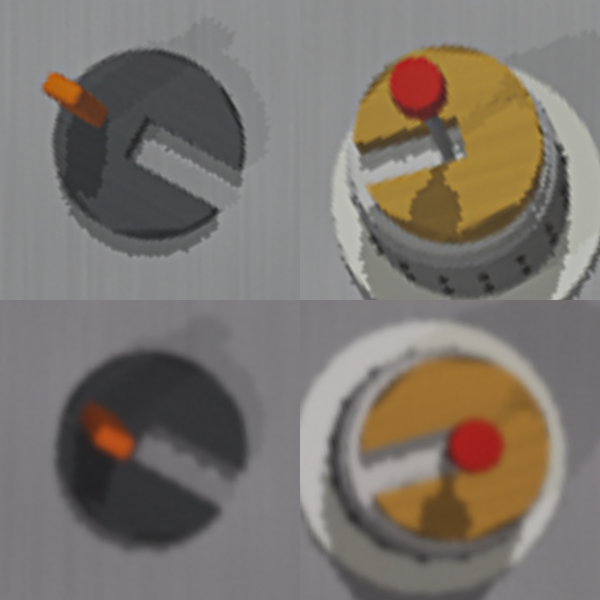

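```bash
cat >> h.py <<'E'
def plan(bot,goals,yaw=None):
    """total tool-axis shift in units of 80 mm for each world waypoint (x,y,z), tool at given/current yaw; spin units"""
    o=bot.get_obs(); R=Ro.from_euler("xyz",o["tcp_rot"]).as_matrix(); p=np.array(o["tool_pos"]); y0=np.arctan2(R[1,0],R[0,0])
    print("t",round(o["time"],2),"p",p.round(1),"rpy",np.round(o["tcp_rot"],4))
    if yaw is not None: print("spin units",round(-((yaw-y0+np.pi)%(2*np.pi)-np.pi)/.1,2))
    R=Ro.from_euler("xyz",[np.pi,0,y0 if yaw is None else yaw]).as_matrix()
    for g in goals:
        d=R.T@(np.array(g)-p)/80; print(g,d.round(3),"len mm",round(np.linalg.norm(d)*80)); p=np.array(g)
E
python3 - <<'E'
from plant import bot
from h import *
plan(bot,[(380,330,200),(480,0,200),(492,-258,150)],2.61)
E
```

```text
t 0.1 p [129.1 508.5 226.1] rpy [-3.1403e+00 -2.0000e-04  2.8928e+00]
spin units 2.83
(380, 330, 200) [-3.834 -0.334  0.326] len mm 309
(480, 0, 200) [-3.168 -2.922 -0.   ] len mm 345
(492, -258, 150) [-1.764 -2.704  0.625] len mm 263
```

>>> {"fn": "jog_arm", "kwargs": {
  "targets": [
    {"xyz":[0,0,0],"spin":0.94},
    {"xyz":[0,0,0],"spin":0.94},
    {"xyz":[0,0,0],"spin":0.95},
    {"xyz":[-0.548,-0.048,0.046],"spin":0},
    {"xyz":[-0.548,-0.048,0.046],"spin":0},
    {"xyz":[-0.548,-0.048,0.046],"spin":0},
    {"xyz":[-0.548,-0.048,0.046],"spin":0},
    {"xyz":[-0.548,-0.048,0.046],"spin":0},
    {"xyz":[-0.548,-0.048,0.046],"spin":0},
    {"xyz":[-0.548,-0.048,0.046],"spin":0}
  ],
  "gripper": 100
}}

```text
time: 1.35
tool_pos: [381.0, 329.0, 200.6]
tcp_rot: [-3.141, -0.0, 2.61]
contact_force: [-0.4, 0.4, 0.2]
grip_width: 92.0
finger_force: 0.0
```

>>> {"fn": "jog_arm", "kwargs": {
  "targets": [
    {"xyz":[-0.45,-0.417,0],"spin":0},
    {"xyz":[-0.45,-0.417,0],"spin":0},
    {"xyz":[-0.45,-0.417,0],"spin":0},
    {"xyz":[-0.45,-0.417,0],"spin":0},
    {"xyz":[-0.45,-0.417,0],"spin":0},
    {"xyz":[-0.45,-0.417,0],"spin":0},
    {"xyz":[-0.45,-0.417,0],"spin":0},
    {"xyz":[-0.29,-0.45,0],"spin":0},
    {"xyz":[-0.29,-0.45,0],"spin":0},
    {"xyz":[-0.29,-0.45,0],"spin":0}
  ]
}}

```text
time: 2.6
tool_pos: [483.9, -128.7, 200.6]
tcp_rot: [3.141, -0.001, 2.61]
contact_force: [0.6, -0.1, 0.7]
grip_width: 92.0
finger_force: 0.0
```

```bash
python3 - <<'E'
from plant import bot
from h import *
plan(bot,[(492,-258,150)],2.61)
im=bot.capture("wrist"); cv2.imwrite("pics/w1.png",im); print(bot.get_calibration("wrist"))
E
```

```text
t 2.6 p [ 483.9 -128.7  200.6] rpy [ 3.1415e+00 -7.0000e-04  2.6097e+00]
spin units -0.0
(492, -258, 150) [-0.907 -1.342  0.633] len mm 139
{'vfov': 60.64169876555539, 'cx': 320.8341385923255, 'cy': 239.45215369865298, 'eye': array([416.87032394, -92.02633012, 357.9719104 ]), 'rotation': array([2.85047951e+00, 2.69924689e-03, 1.03738278e+00])}
```

View pics/w1.png

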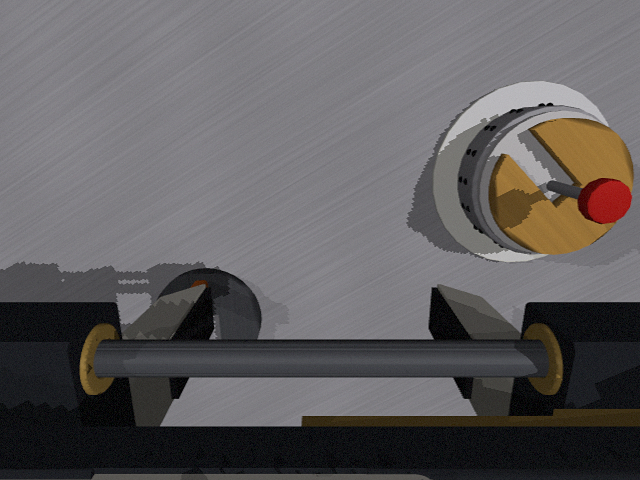

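The wrist view shows the orange grip at about (200,285), and the brass slot on the press with its cap at (605,200). The estimates agree, so I'm going down to the grip.

>>> {"fn": "jog_arm", "kwargs": {
  "targets": [
    {"xyz":[-0.227,-0.336,0.158],"spin":0},
    {"xyz":[-0.227,-0.336,0.158],"spin":0},
    {"xyz":[-0.227,-0.335,0.158],"spin":0},
    {"xyz":[-0.226,-0.335,0.158],"spin":0},
    {"xyz":[0,0,0],"spin":0},
    {"xyz":[0,0,0.2],"spin":0},
    {"xyz":[0,0,0.2],"spin":0},
    {"xyz":[0,0,0.2],"spin":0},
    {"xyz":[0,0,0.2],"spin":0},
    {"xyz":[0,0,0],"spin":0}
  ]
}}

```text
time: 3.9
tool_pos: [491.5, -255.9, 84.7]
tcp_rot: [3.141, -0.003, 2.61]
contact_force: [0.4, -0.1, -0.4]
grip_width: 92.0
finger_force: 0.0
```

```bash
python3 - <<'E'
from plant import bot
from h import *
plan(bot,[(492,-258,23)])
a=bot.capture("scene")[300:430,170:330]; b=bot.capture("wrist")
cv2.imwrite("pics/g1.png",np.hstack([cv2.resize(a,(400,325)),cv2.resize(b,(400,300))[:,:]] if 0 else [cv2.resize(a,(400,300)),cv2.resize(b,(400,300))]))
E
```

```text
t 3.9 p [ 491.5 -255.9   84.7] rpy [ 3.1412e+00 -3.1000e-03  2.6100e+00]
(492, -258, 23) [-0.019 -0.019  0.772] len mm 62
```

View pics/g1.png

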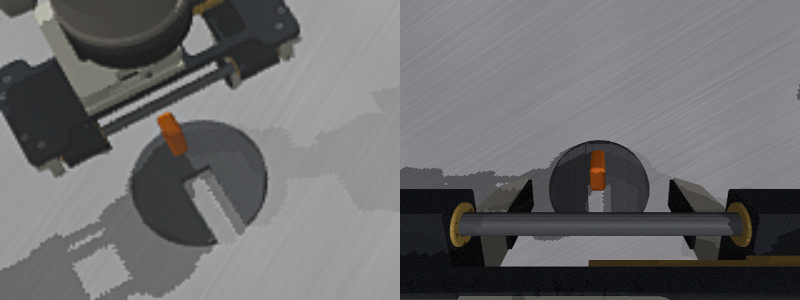

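The grip is centred between the fingers and lined up with them. I'm descending and closing.

>>> {"fn": "jog_arm", "kwargs": {
  "targets": [
    {"xyz":[-0.02,-0.02,0.2],"spin":0},
    {"xyz":[0,0,0.2],"spin":0},
    {"xyz":[0,0,0.2],"spin":0},
    {"xyz":[0,0,0.12],"spin":0},
    {"xyz":[0,0,0.05],"spin":0},
    {"xyz":[0,0,0],"spin":0},
    {"xyz":[0,0,0],"spin":0},
    {"xyz":[0,0,0],"spin":0},
    {"xyz":[0,0,0],"spin":0},
    {"xyz":[0,0,0],"spin":0}
  ]
}}

```text
time: 5.25
tool_pos: [492.9, -258.9, 24.9]
tcp_rot: [3.142, 0.0, 2.61]
contact_force: [0.2, 0.3, 0.5]
grip_width: 91.8
finger_force: 0.0
```

>>> {"fn": "jog_arm", "kwargs": {
  "targets": [
    {"xyz":[0,0,0],"spin":0},
    {"xyz":[0,0,0],"spin":0},
    {"xyz":[0,0,0],"spin":0},
    {"xyz":[0,0,0],"spin":0},
    {"xyz":[0,0,0],"spin":0},
    {"xyz":[0,0,0],"spin":0},
    {"xyz":[0,0,0],"spin":0},
    {"xyz":[0,0,0],"spin":0},
    {"xyz":[0,0,0],"spin":0},
    {"xyz":[0,0,0],"spin":0}
  ],
  "gripper": 0
}}

```text
time: 6.5
tool_pos: [492.8, -258.9, 24.8]
tcp_rot: [3.142, -0.0, 2.61]
contact_force: [-1.0, -0.6, -0.1]
grip_width: 12.0
finger_force: 30.0
```

>>> {"fn": "jog_arm", "kwargs": {
  "targets": [
    {"xyz":[0,0,-0.05],"spin":0},
    {"xyz":[0,0,-0.1],"spin":0},
    {"xyz":[0,0,-0.15],"spin":0},
    {"xyz":[0,0,-0.15],"spin":0},
    {"xyz":[0,0,-0.15],"spin":0},
    {"xyz":[0,0,-0.15],"spin":0},
    {"xyz":[0,0,-0.15],"spin":0},
    {"xyz":[0,0,-0.08],"spin":0},
    {"xyz":[0,0,0],"spin":0},
    {"xyz":[0,0,0],"spin":0}
  ]
}}

```text
time: 7.75
tool_pos: [492.5, -258.7, 102.7]
tcp_rot: [3.141, -0.001, 2.61]
contact_force: [-0.6, 0.4, -3.6]
grip_width: 11.7
finger_force: 30.0
```

```bash
python3 - <<'E'
from plant import bot
from h import *
th=0.288; u=np.array([np.cos(th),np.sin(th)]); rod=np.array([546.6,35.9])
for b in (150,): g=rod-(34+b)*u
plan(bot,[(*g.round(1),103)],th+np.pi)
a=bot.capture("scene"); cv2.imwrite("pics/l1f.png",a); b=bot.capture("wrist"); cv2.imwrite("pics/l1w.png",b)
cv2.imwrite("pics/l1.png",np.hstack([cv2.resize(a[260:410,150:350],(400,300)),cv2.resize(b,(400,300))]))
E
```

```text
t 7.75 p [ 492.5 -258.7  102.7] rpy [ 3.1414e+00 -9.0000e-04  2.6098e+00]
spin units -8.2
(np.float64(370.2), np.float64(-16.4), 103) [ 6.060e-01  3.338e+00 -3.000e-03] len mm 271
```

View pics/l1.png

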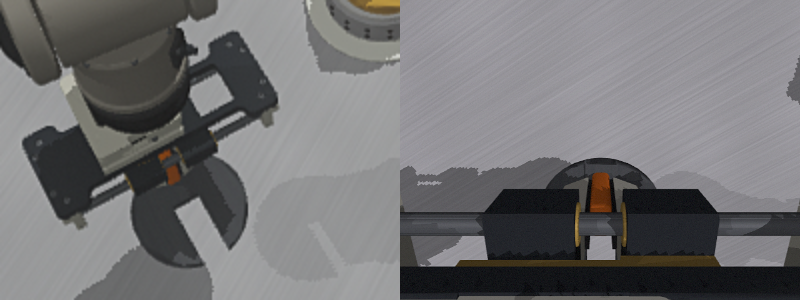

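```bash
cat >> h.py <<'E'
def proj(c,P):
    f=240/np.tan(np.radians(c["vfov"])/2); R=Ro.from_euler("xyz",c["rotation"]).as_matrix()
    q=(np.atleast_2d(P)-c["eye"])@R; return np.c_[c["cx"]+f*q[:,0]/q[:,2],c["cy"]+f*q[:,1]/q[:,2]]
def outline(ctr,yaw,z=12):
    a=np.arcsin(12/50); t=np.linspace(a,2*np.pi-a,80); P=np.c_[50*np.cos(t),50*np.sin(t)]
    P=np.vstack([P,[-8,-12],[-8,12],P[:1]]); return np.c_[P,np.full(len(P),z)]
def held(tcp,yaw,droop,dx=0,gz=24.8):
    """world outline of disc's top edge, held with grip centre dx off the tool axis; droop pivots at the grasp point"""
    L=outline(0,0)+[34+dx,0,-gz-19]   # relative to grasp point, underside gz below tcp
    return Ro.from_euler("ZY",[yaw,droop]).apply(L)+np.array(tcp)+[0,0,19]
E
python3 - <<'E'
from plant import bot
from h import *
im=cv2.imread("pics/l1f.png"); c=bot.get_calibration("scene"); s=8
x0,y0=205,320; big=cv2.resize(im[y0:y0+75,x0:x0+80],None,fx=s,fy=s,interpolation=cv2.INTER_CUBIC)
for dr,col in ((0,(0,255,0)),(.12,(0,0,255))):
    p=(proj(c,held([492.5,-258.7,102.7],2.61-np.pi,dr))-[x0,y0]+.5)*s
    cv2.polylines(big,[p.astype(np.int32)],False,col,1)
cv2.imwrite("pics/ov.png",big)
E
```

```text
(no output)
```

View pics/ov.png

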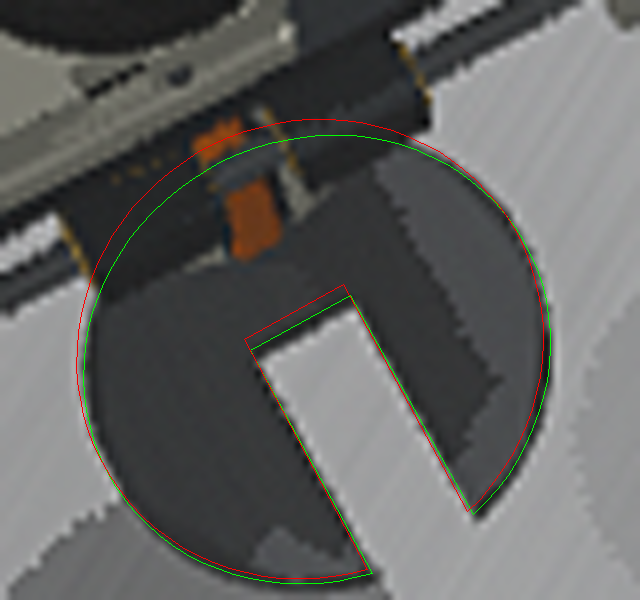

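The overlay of the model on the picture shows the weight hanging flat and centred in the grip, with no droop. I'm spinning it to the hanging direction, then moving to the stand-off.

>>> {"fn": "jog_arm", "kwargs": {
  "targets": [
    {"xyz":[0,0,0],"spin":-0.5},
    {"xyz":[0,0,0],"spin":-0.9},
    {"xyz":[0,0,0],"spin":-0.9},
    {"xyz":[0,0,0],"spin":-0.9},
    {"xyz":[0,0,0],"spin":-1.0},
    {"xyz":[0,0,0],"spin":-1.0},
    {"xyz":[0,0,0],"spin":-0.9},
    {"xyz":[0,0,0],"spin":-0.9},
    {"xyz":[0,0,0],"spin":-0.8},
    {"xyz":[0,0,0],"spin":-0.4}
  ]
}}

```text
time: 9.1
tool_pos: [492.6, -258.8, 102.7]
tcp_rot: [3.141, -0.0, -2.852]
contact_force: [0.9, -0.5, -4.0]
grip_width: 11.8
finger_force: 30.0
```

```bash
python3 - <<'E'
from plant import bot
from h import *
plan(bot,[(389.3,-10.7,102)])
E
```

```text
t 9.1 p [ 492.6 -258.8  102.7] rpy [ 3.1409e+00 -5.0000e-04 -2.8516e+00]
(389.3, -10.7, 102) [0.351 3.341 0.009] len mm 269
```

>>> {"fn": "jog_arm", "kwargs": {
  "targets": [
    {"xyz":[0.02,0.15,0],"spin":0},
    {"xyz":[0.03,0.3,0],"spin":0},
    {"xyz":[0.04,0.4,0],"spin":0},
    {"xyz":[0.05,0.45,0],"spin":0},
    {"xyz":[0.05,0.45,0.009],"spin":0},
    {"xyz":[0.05,0.45,0],"spin":0},
    {"xyz":[0.041,0.45,0],"spin":0},
    {"xyz":[0.04,0.4,0],"spin":0},
    {"xyz":[0.02,0.2,0],"spin":0},
    {"xyz":[0.01,0.09,0],"spin":0}
  ]
}}

```text
time: 10.35
tool_pos: [389.8, -10.1, 102.6]
tcp_rot: [-3.141, 0.0, -2.853]
contact_force: [-0.0, -0.5, -4.0]
grip_width: 12.1
finger_force: 30.0
```

```bash
python3 - <<'E'
from plant import bot
from h import *
o=bot.get_obs(); yw=o["tcp_rot"][2]+np.pi
u=np.array([np.cos(yw),np.sin(yw)]); rod=np.array([546.6,35.9])
plan(bot,[(*(rod-34*u).round(1),o["tool_pos"][2])])
im=bot.capture("scene"); c=bot.get_calibration("scene"); s=4
x0,y0=230,190; big=cv2.resize(im[y0:y0+125,x0:x0+170],None,fx=s,fy=s,interpolation=cv2.INTER_CUBIC)
def dr(P,col): cv2.polylines(big,[((proj(c,P)-[x0,y0]+.5)*s).astype(np.int32)],False,col,1)
dr(held(o["tool_pos"],yw,0),(0,255,0))
dr(Ro.from_euler("Z",-2.854).apply(outline(0,0))+[549.5,36.3,50],(255,0,0))
t=np.linspace(0,6.28,60); dr(np.c_[rod[0]+14*np.cos(t),rod[1]+14*np.sin(t),0*t+116],(0,255,255))
cv2.imwrite("pics/ov2.png",big)
E
```

```text
t 10.35 p [389.8 -10.1 102.6] rpy [-3.1413e+00  5.0000e-04 -2.8526e+00]
(np.float64(514.0), np.float64(26.2), np.float64(102.6168574085659)) [-1.618 -0.008 -0.   ] len mm 129
```

View pics/ov2.png

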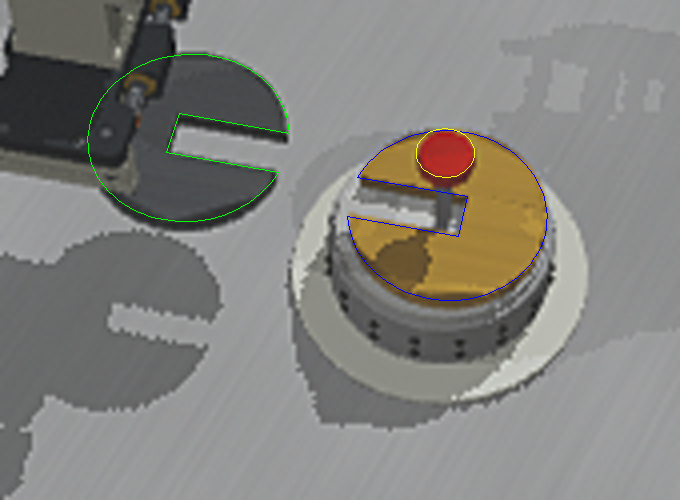

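The outlines fit the held weight, the brass disc and the cap. The slot lines up with the rod and sits below the cap, so I'm sliding it in slowly.

>>> {"fn": "jog_arm", "kwargs": {
  "targets": [
    {"xyz":[-0.1,-0.008,0],"spin":0},
    {"xyz":[-0.2,0,0],"spin":0},
    {"xyz":[-0.22,0,0],"spin":0},
    {"xyz":[-0.22,0,0],"spin":0},
    {"xyz":[-0.22,0,0],"spin":0},
    {"xyz":[-0.2,0,0],"spin":0},
    {"xyz":[-0.18,0,0],"spin":0},
    {"xyz":[-0.14,0,0],"spin":0},
    {"xyz":[-0.085,0,0],"spin":0},
    {"xyz":[-0.04,0,0],"spin":0}
  ]
}}

```text
time: 11.65
tool_pos: [513.4, 25.3, 102.4]
tcp_rot: [3.141, -0.0, -2.853]
contact_force: [0.0, -0.7, -3.0]
grip_width: 11.7
finger_force: 30.0
```

>>> {"fn": "jog_arm", "kwargs": {
  "targets": [
    {"xyz":[0,0,0],"spin":0},
    {"xyz":[0,0,0],"spin":0},
    {"xyz":[0,0,0.04],"spin":0},
    {"xyz":[0,0,0.05],"spin":0},
    {"xyz":[0,0,0.04],"spin":0},
    {"xyz":[0,0,0.03],"spin":0},
    {"xyz":[0,0,0.02],"spin":0},
    {"xyz":[0,0,0],"spin":0},
    {"xyz":[0,0,0],"spin":0},
    {"xyz":[0,0,0],"spin":0}
  ]
}}

```text
time: 12.9
tool_pos: [513.3, 25.2, 88.2]
tcp_rot: [-3.142, 0.0, -2.853]
contact_force: [-0.3, -0.5, -4.0]
grip_width: 11.8
finger_force: 30.0
```

>>> {"fn": "jog_arm", "kwargs": {
  "targets": [
    {"xyz":[0,0,0.008],"spin":0},
    {"xyz":[0,0,0],"spin":0},
    {"xyz":[0,0,0.008],"spin":0},
    {"xyz":[0,0,0],"spin":0},
    {"xyz":[0,0,0],"spin":0},
    {"xyz":[0,0,0],"spin":0},
    {"xyz":[0,0,0],"spin":0},
    {"xyz":[0,0,0],"spin":0},
    {"xyz":[0,0,0],"spin":0},
    {"xyz":[0,0,0],"spin":0}
  ]
}}

```text
time: 14.15
tool_pos: [513.2, 25.2, 86.8]
tcp_rot: [3.141, 0.0, -2.853]
contact_force: [-0.7, -0.7, -3.6]
grip_width: 12.0
finger_force: 30.0
```

```bash
python3 - <<'E'
from plant import bot
from h import *
o=bot.get_obs(); yw=o["tcp_rot"][2]+np.pi; print(o["contact_force"],o["moment"])
im=bot.capture("scene"); c=bot.get_calibration("scene"); s=6
x0,y0=290,200; big=cv2.resize(im[y0:y0+95,x0:x0+110],None,fx=s,fy=s,interpolation=cv2.INTER_CUBIC)
def dr(P,col): cv2.polylines(big,[((proj(c,P)-[x0,y0]+.5)*s).astype(np.int32)],False,col,1)
dr(held(o["tool_pos"],yw,0),(0,255,0))
cv2.imwrite("pics/ov3.png",big)
E
```

```text
[-0.7479371  -0.6558452  -3.62804386] [0.00650381 0.10325198 0.01832086]
```

View pics/ov3.png

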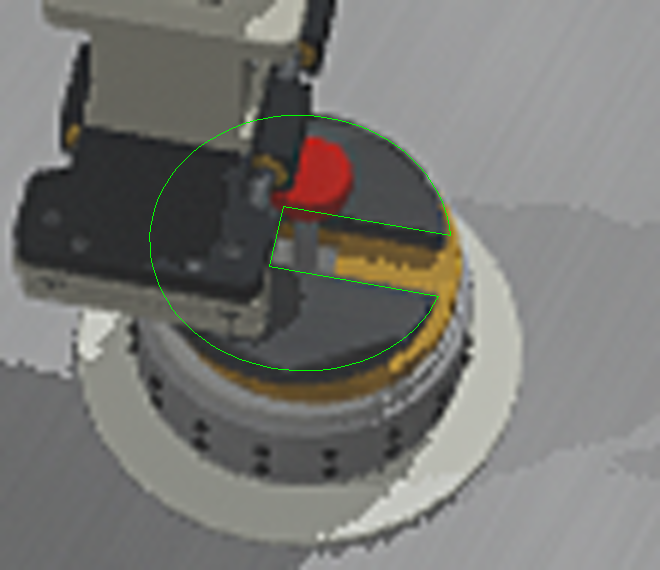

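The rod is inside the slot. The arm still carries the weight, so I'm easing it down to contact.

>>> {"fn": "jog_arm", "kwargs": {
  "targets": [
    {"xyz":[0,0,0.01],"spin":0},
    {"xyz":[0,0,0],"spin":0},
    {"xyz":[0,0,0],"spin":0},
    {"xyz":[0,0,0],"spin":0},
    {"xyz":[0,0,0],"spin":0},
    {"xyz":[0,0,0],"spin":0},
    {"xyz":[0,0,0],"spin":0},
    {"xyz":[0,0,0],"spin":0},
    {"xyz":[0,0,0],"spin":0},
    {"xyz":[0,0,0],"spin":0}
  ]
}}

```text
time: 15.45
tool_pos: [513.2, 25.2, 86.7]
tcp_rot: [-3.141, 0.0, -2.853]
contact_force: [-3.1, 0.8, 5.8]
grip_width: 11.6
finger_force: 30.0
```

It's in contact, with the weight now supported from below. I'm releasing, then retreating straight up.

>>> {"fn": "jog_arm", "kwargs": {
  "targets": [
    {"xyz":[0,0,0],"spin":0},
    {"xyz":[0,0,0],"spin":0},
    {"xyz":[0,0,0],"spin":0},
    {"xyz":[0,0,0],"spin":0},
    {"xyz":[0,0,0],"spin":0},
    {"xyz":[0,0,0],"spin":0},
    {"xyz":[0,0,0],"spin":0},
    {"xyz":[0,0,0],"spin":0},
    {"xyz":[0,0,0],"spin":0},
    {"xyz":[0,0,0],"spin":0}
  ],
  "gripper": 60
}}

```text
time: 16.7
tool_pos: [513.2, 25.2, 86.0]
tcp_rot: [3.142, 0.0, -2.853]
contact_force: [-0.1, 0.1, -0.1]
grip_width: 54.8
finger_force: 0.0
```

>>> {"fn": "jog_arm", "kwargs": {
  "targets": [
    {"xyz":[0,0,-0.1],"spin":0},
    {"xyz":[0,0,-0.2],"spin":0},
    {"xyz":[0,0,-0.3],"spin":0},
    {"xyz":[0,0,-0.3],"spin":0},
    {"xyz":[0,0,-0.3],"spin":0},
    {"xyz":[0.3,0,-0.3],"spin":0},
    {"xyz":[0.5,0,0],"spin":0},
    {"xyz":[0.5,0,0],"spin":0},
    {"xyz":[0,0,0],"spin":0},
    {"xyz":[0,0,0],"spin":0}
  ]
}}

```text
time: 17.95
tool_pos: [414.5, -4.4, 206.7]
tcp_rot: [-3.141, 0.002, -2.854]
contact_force: [-0.0, -0.1, 0.3]
grip_width: 54.9
finger_force: 0.0
```

```bash
python3 - <<'E'
from plant import bot
from h import *
im=bot.capture("scene"); c=bot.get_calibration("scene"); s=6
x0,y0=290,200; big=cv2.resize(im[y0:y0+95,x0:x0+110],None,fx=s,fy=s,interpolation=cv2.INTER_CUBIC)
def dr(P,col): cv2.polylines(big,[((proj(c,P)-[x0,y0]+.5)*s).astype(np.int32)],False,col,1)
dr(Ro.from_euler("Z",.288).apply(outline(0,0))+[546.6,35.9,62],(0,255,0))
dr(Ro.from_euler("Z",-2.854).apply(outline(0,0))+[549.5,36.3,50],(255,0,0))
cv2.imwrite("pics/ov4.png",big)
E
```

```text
(no output)
```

View pics/ov4.png

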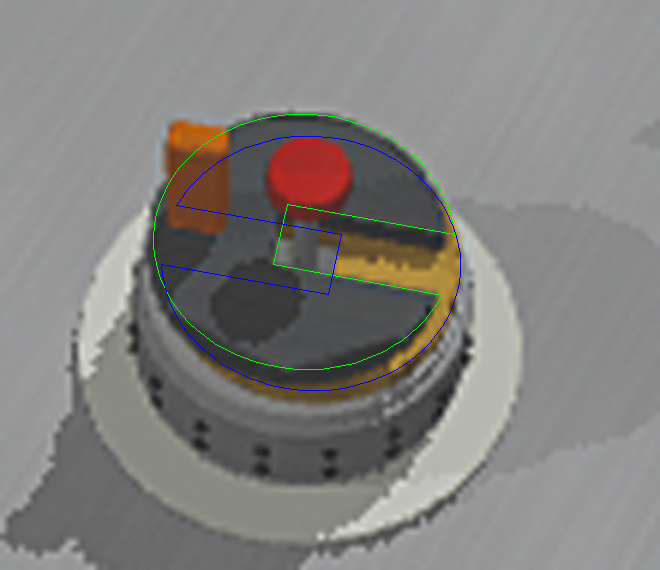

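The picture matches the target pose: the orange weight lies flat on the brass disc, the rod is in its slot at about (305,245), and the two slots point opposite ways. The gripper is clear, so I'm handing in.

```bash
python3 -c "
from plant import bot
print(bot.close_job())"
```

```text
the job is handed in; nothing more can be done
None
```

The orange-gripped weight is hung flat on the brass disc, rod in its slot and the two slots opposite; I let go, moved clear and handed in at about 18 s of the 48 s, with no verdict returned.

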